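# Clear the last run and hold the colorimeter's keyed cap home

## Robot

A 6-joint arm with a two-finger parallel gripper is mounted at the origin on the work surface. World frame = base frame: x ahead of the robot, y to its left, z up, the work surface at z = 0. Lengths are in m, angles in rad, forces in N, time in s.
With the tool pointing down it reaches from about 0.375 to 0.975 m from the base axis. Payload 3.8 kg.
Tool frame: the origin (TCP) lies between the finger pads; the fingertips stand 8 mm ahead of it and the grasp point (between the pads) lies 11 mm behind it (env.tip_reach is the distance from the TCP to the fingertips, in m); y points along the fingers, x is the direction in which the jaws open and shut, and the axes are right-handed (so a half turn about y gives the same grasp; the last joint's range is limited). The gripper opens to 85 mm and grips with 20 to 120 N. Pads are 22 mm wide; open, the fingers measure 114 mm over their backs; the gripper's body (76 mm by 85 mm) begins 54 mm behind the grasp point. The pads swing forward as they close: fully open they stand 13 mm farther back than shut.
Start: joints at [1.244, 0.264, 1.604, -0, 1.274, -0.037], TCP at [0.193, 0.647, 0.239] pointing down, gripper open.
Joint ranges: [-2.63, 2.63], [-0.94, 2.18], [0.31, 2.57], [-1.31, 4.45], [0, 2.66], [-2.55, 2.55]. Speed limits (rad/s): [2.57, 2.57, 3.14, 3.14, 3.14, 3.14].

## Interface

Orientations are given as a unit quaternion [w, x, y, z].
In Python, from rig import env gives the robot as it stands. Calls block until the motion is done:
- env.move_to(position, orientation): joint-space move of the TCP to a pose.
- env.move_linear(position, rot=None, vel=0.15, guard=None): straight line of the TCP; rot=None keeps the orientation; vel is the mean speed in m/s. With guard (N) it stops when the force on the tool has changed by that much, and returns True; else False.
- env.goto_joints(angles): joint-space move.
- env.set_gripper(opening, f_grip=None): finger opening in m; f_grip is the grip in N (None keeps the last); returns when the fingers have stopped.
- env.pause(seconds).
- env.ik(position, orientation): joint angles nearest the present ones, or None.
- env.capture(name): name is "side" or "top"; returns a dict with "image" (420x560x3 uint8, blue, green, red), "depth" (420x560 float32, m along the optical axis (not along the pixel's ray), 0 where there is no reading), "fx", "fy", "cx", "cy" (pixels), "k1" (the pictures are not rectified: a ray, as slopes to the right and down, at radius r is drawn at 1 + k1 r^2 times it, then the intrinsics apply), "R" (3x3) and "t" (3): a world point X has camera coordinates R X + t. Camera axes: x right, y down, z forward; pixel columns grow to the right and rows downward; lengths in m; the calibration is good to about 2 mm. A picture is of the moment at which its call begins.
A pose or a line that the arm cannot do raises env.MotionError and nothing moves.
- env.finish_job(): hands the job in, once; it reports no verdict.
Readings, each from a call of its own:
- env.get_time(): time.
- env.get_joint_pos(): joint angles.
- env.get_qvel(): joint speeds.
- env.get_joint_efforts(): joint torques, N m.
- env.get_tcp_pos(): TCP position.
- env.get_eef_rot(): TCP orientation.
- env.get_wrist_force(): force on the tool from outside, world axes, zero at the start.
- env.get_torque(): the same for the moment, N m.
- env.get_finger_gap(): finger opening in m.
Only numpy, scipy, OpenCV 4.12 (cv2) and the standard library are available. Lean on these libraries where they do the work, as an engineer would, in place of code of your own. Each camera call takes 0.05 s, during which the arm holds its last target. There are 200 camera calls.

## Task

Finish changing over the colorimeter: put the two used sample vials in the red bin for washing and the loose colour filter in the blue bin, setting the glass vials down rather than dropping them. Then turn the knurled collar of the light-tight cap on the sample well, without forcing it, until its hidden keyways drop over the pins, push the cap fully home against its sprung seal and keep holding it there for the reading: finish while still holding it down. Leave the other things on the bench undisturbed.

Things in the scene. Friction and masses are not known exactly. Their poses are not given: they have to be found in the camera images.
- colorimeter: White bench colorimeter, fixed, 240 x 170 mm, flat deck 65 mm above the bench, sloping console with display at its front (own -x). Origin on the bench directly under the axis of the sample well, z up; the deck reaches 55 mm to the front, 95 mm back and 85 mm to each side of that axis. A black neck, 44 mm diameter, stands on the deck, covered by the cap.
- seat (a point): Centre of the seat, a dark ring (62 mm diameter, 2 mm high) round the foot of the neck, its top 67 mm above the bench, on the well's axis. The cap is home when its lower edge lies on it. Above it three 5 mm steel pins, evenly spaced, stick out 4 mm from the neck; their tops are 10 mm above the seat.
- cap: Light-tight cap standing loose over the neck: knurled aluminium collar with black closed top, 56 mm outer diameter, 42 mm tall, about 0.12 kg. Origin on its axis at its lower edge, z up. It turns and slides on the neck with about 1 mm play. At the start its lower edge rests on the three pins, 10 mm above the seat.
- keyway (a point): Point on the cap's axis 10 mm above its lower edge. Inside the skirt are three keyways, 9 mm wide, unseen from outside, their angle not given: turning the collar 25 to 72 degrees clockwise (seen from above) brings them over the pins, with about 4 degrees to spare either way. The cap then drops 6 mm, until its roof rests on the sprung seal, 4 mm short of home.
- seal (a joint): Travel of the sprung rubber seal on top of the neck, inside the cap: 0 m at rest, 0.004 m when the cap is home. It resists with 4 N at first and 8 N at home, more than the cap's weight, so the cap rises 4 mm again if it is let go (there is no catch).
- red_bin: Red open plastic bin, fixed, 130 (own x) x 160 (own y) x 45 mm high, walls and floor 3 mm; origin at the centre of its underside, z up.
- blue_bin: Blue open plastic bin, same size and origin as the red one, fixed.
- vial_a: Used glass sample vial with a white ribbed screw cap and pink contents, closed, 25 mm diameter, 62 mm tall, 35 g, standing on the bench; origin at the centre of its underside, z up along its axis.
- vial_b: Used glass sample vial, the same but with orange contents.
- filter_cell: Mounted colour filter: aluminium knurled ring with a green glass, a flat disc 34 mm diameter, 14 mm thick, 40 g, lying flat on the bench; origin at the centre of its underside.
- flask: Conical glass flask, 82 mm wide at the foot, 122 mm tall, loose; bystander, origin at the centre of its underside.
- beaker: Small open glass beaker, 58 mm diameter, 78 mm tall, loose; bystander, origin at the centre of its underside.
- wash_bottle: White plastic wash bottle with a red cap and a spout, 60 mm diameter, 180 mm tall, loose, beyond the colorimeter; bystander, origin at the centre of its underside.
- spatula: Slim steel laboratory spatula, 140 mm long, 4 mm thick, lying on the bench; bystander, origin at the underside of the middle.
Not all that is in view belongs to the job. What is shaped like the vial_a but green or yellow is not meant.

How it is judged:
On the way:
1. both vials lie released in the red bin and the filter in the blue bin (x of vial_a in the frame of red_bin between -0.062 and 0.062 m and y of vial_a in the frame of red_bin between -0.077 and 0.077 m and z of vial_a in the frame of red_bin between -0.005 and 0.04 m and contact force between the fingers and vial_a below 0.1 N and linear speed of each of vial_a, vial_b, filter_cell below 0.03 m/s and x of vial_b in the frame of red_bin between -0.062 and 0.062 m and y of vial_b in the frame of red_bin between -0.077 and 0.077 m and z of vial_b in the frame of red_bin between -0.005 and 0.04 m and contact force between the fingers and vial_b below 0.1 N and x of filter_cell in the frame of blue_bin between -0.062 and 0.062 m and y of filter_cell in the frame of blue_bin between -0.077 and 0.077 m and z of filter_cell in the frame of blue_bin between -0.005 and 0.04 m and contact force between the fingers and filter_cell below 0.1 N), for 0.2 s.
At the end, for the whole second after the job is handed in: Vials in the red bin and filter in the blue bin, released and at rest; cap upright on the well, keyways over the pins, lower edge within 1.5 mm of the seat and seal pressed more than 2.5 mm, the fingers still holding or pressing it (over 3 N) (all of step 1 and z of cap in the frame of seat below 0.0015 m and horizontal distance between cap and seat below 0.003 m and angle between cap's own z axis and vertical below 0.06 rad and value of joint seal above 0.0025 m and contact force between the fingers and cap above 3 N); the arm keeps its last pose, push and grip.
It fails at once if a bystander (flask, beaker, wash bottle, spatula) is moved more than 20 mm or tipped over (distance of any of flask, beaker, wash_bottle, spatula from where it was at the start of the episode above 0.02 m or angle between any of flask, beaker, wash_bottle, spatula's own z axis and vertical above 0.5 rad).
It fails at once if the cap is forced: more than 60 N between it and the colorimeter (contact force between cap and colorimeter above 60 N).
It fails at once if a glass vial is dropped: it falls unheld at more than 0.8 m/s ((contact force between the fingers and vial_a below 0.05 N and linear speed of vial_a above 0.8 m/s) or (contact force between the fingers and vial_b below 0.05 N and linear speed of vial_b above 0.8 m/s)).
It also fails if it takes over 72 s, if anything falls off the work surface, if the arm or the gripper's body presses on something with over 40 N, if the wrist force passes 120 N, or if a joint passes its speed limit or range.

## Working session

There is one attempt and no reset: what is moved stays moved. The work goes in short steps, each a Python script; the robot and the scene stay as the last script left them, time stands still between calls to the robot, and variables do not carry over. Pictures are saved under pics/ and viewed, about 8 in all and at most 12, crops included, and the job is handed in when it is done.

```bash
mkdir -p pics; ls
python3 - <<'E'
from rig import env
import cv2,numpy as np,pickle
for n in("top","side"):
    c=env.capture(n); cv2.imwrite(f"pics/{n}0.png",c["image"]); pickle.dump(c,open(f"{n}0.pkl","wb"))
    print(n,c["fx"],c["cx"],c["cy"],c["k1"],-c["R"].T@c["t"],c["R"].round(3).tolist(),(c["depth"]>0).mean())
print(env.get_time(),env.tip_reach,env.get_eef_rot(),env.get_finger_gap())
E
```

```text
pics
top 498.75272851381806 291.4938736357581 210.12718170044465 -0.09364791322204366 [ 0.3272414  -0.08422529  1.41122103] [[0.02, -1.0, -0.011], [-0.984, -0.018, -0.176], [0.176, 0.014, -0.984]] 0.9961224489795918
side 447.07503056812106 272.71469668105834 205.09682527372954 -0.03460012408664215 [ 0.1486072  -0.79296512  0.65679841] [[0.854, -0.52, -0.02], [-0.301, -0.462, -0.835], [0.425, 0.719, -0.551]] 0.996062925170068
0.1 0.008 [-0.56654598  0.5673794   0.4219417  -0.42316837] 0.08559773202391735
```

View pics/top0.png

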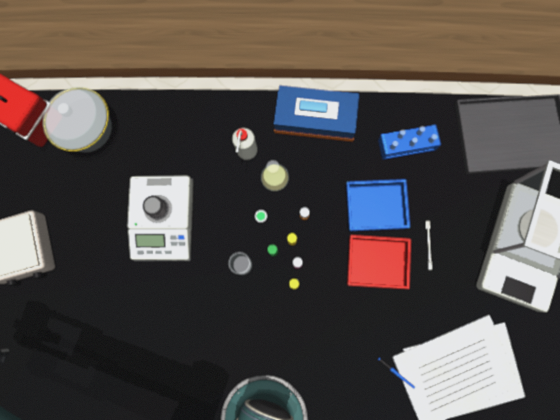

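View pics/side0.png

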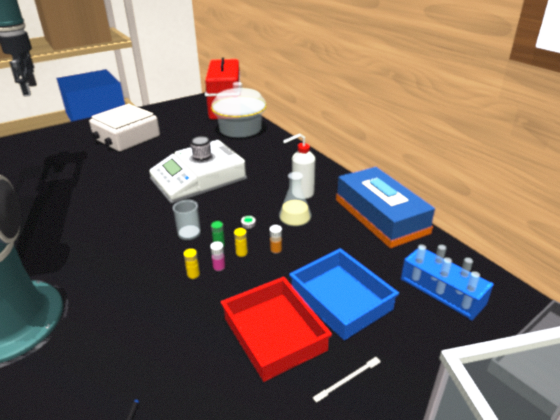

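Top view: the white-capped candidates are (305,212) and (297,262). The look-alikes are yellow (292,238) and (294,284), and green (272,250). In the side view pink is at (217,256) and orange at (276,239), with green at (218,233) and yellows at (241,242) and (192,263). The filter is the flat green-glass disc at top (261,216), side (248,222). The cap is at top (155,207). The red box (top left) and the blue boxes at (316,110) and (410,141) are not bins.

Next I measure these and check the choice in a crop.

```bash
cat > h.py <<'E'
import numpy as np,cv2
def rays(c,uv):
    K=np.array([[c["fx"],0,c["cx"]],[0,c["fy"],c["cy"]],[0,0,1.]])
    p=cv2.undistortPoints(np.float64(uv).reshape(-1,1,2),K,np.array([c["k1"],0,0,0,0.]))[:,0]
    return np.c_[p,np.ones(len(p))]
def on_plane(c,uv,z):
    d=rays(c,uv)@c["R"]; o=-c["R"].T@c["t"]
    return o+d*((z-o[2])/d[:,2])[:,None]
def cloud(c):
    v,u=np.mgrid[:420,:560]
    r=rays(c,np.c_[u.ravel(),v.ravel()])*c["depth"].reshape(-1,1)
    return ((r-c["t"])@c["R"]).reshape(420,560,3)
def proj(c,X):
    x=c["R"]@X+c["t"]; s=x[:2]/x[2]; s=s*(1+c["k1"]*(s@s))
    return s*[c["fx"],c["fy"]]+[c["cx"],c["cy"]]
E
python3 - <<'E'
from h import *
import pickle
T=pickle.load(open("top0.pkl","rb"));S=pickle.load(open("side0.pkl","rb"))
P=cloud(T)
def blob(c,seed,r,z,f):
    u,v=seed; hsv=cv2.cvtColor(c["image"],cv2.COLOR_BGR2HSV)
    m=f(hsv.astype(int)).astype(np.uint8); k=np.zeros_like(m); k[v-r:v+r+1,u-r:u+r+1]=1
    n,l,st,ce=cv2.connectedComponentsWithStats(m*k); i=1+np.argmax(st[1:,4]); 
    return ce[i],st[i,2:5],on_plane(c,[ce[i]],z)[0].round(4)
bright=lambda h:h[...,2]>90
for n,s,z in(("pink",(297,262),.062),("orange",(305,212),.062),("y1",(292,238),.062),("y2",(294,284),.062),("green",(272,250),.062),("filter",(261,216),.014)):
    b=blob(T,s,10,z,bright);q=P[int(b[0][1]),int(b[0][0])]
    print(n,b,"depth",q.round(3),"side px",proj(S,b[2]*[1,1,0]).round(0))
for n,(u,v),hl in(("red",(380,262),lambda h:((h<10)|(h>170))),("blue",(378,205),lambda h:(h>100)&(h<130))):
    hsv=cv2.cvtColor(T["image"],cv2.COLOR_BGR2HSV);m=hl(hsv[...,0])&(hsv[...,1]>120)&(hsv[...,2]>60)
    w=np.zeros(m.shape,bool);w[v-40:v+40,u-45:u+45]=1;m&=w
    rim=m&(abs(P[...,2]-.045)<.006)
    (c,s,a)=cv2.minAreaRect(P[rim][:,:2].astype(np.float32));print(n,rim.sum(),np.round(c,4),np.round(s,3),a)
# cap: points z ~0.119
w=np.zeros((420,560),bool);w[180:235,130:185]=1
m=w&(abs(P[...,2]-.119)<.006);print("cap",m.sum(),P[m].mean(0),cv2.minEnclosingCircle(P[m][:,:2].astype(np.float32)))
m=w&(abs(P[...,2]-.065)<.005);print("deck",cv2.minAreaRect(P[m][:,:2].astype(np.float32)))
ci=cv2.resize(T["image"][165:305,225:325],None,fx=4,fy=4);cs=cv2.resize(S["image"][200:300,170:310],None,fx=2.8,fy=2.8)
cc=cv2.resize(T["image"][180:235,130:185],(280,280))
out=np.zeros((560,800,3),np.uint8);out[:,:400]=ci;out[:280,400:792]=cs[:280];out[280:,400:680]=cc
cv2.imwrite("pics/crop1.png",out)
E
```

```text
pink (array([297.14583333, 261.95833333]), array([11, 11, 96], dtype=int32), array([ 0.4267, -0.0828,  0.062 ])) depth [ 0.429 -0.082  0.062] side px [219. 267.]
orange (array([304.16346154, 212.53846154]), array([ 11,  13, 104], dtype=int32), array([ 0.5625, -0.0996,  0.062 ])) depth [ 0.564 -0.099  0.064] side px [275. 250.]
y1 (array([291.60606061, 238.18181818]), array([10, 12, 99], dtype=int32), array([ 0.4911, -0.0666,  0.062 ])) depth [ 0.491 -0.065  0.064] side px [241. 253.]
y2 (array([293.69791667, 283.1875    ]), array([11, 11, 96], dtype=int32), array([ 0.3696, -0.0746,  0.062 ])) depth [ 0.37  -0.073  0.061] side px [194. 274.]
green (array([272.02272727, 249.17045455]), array([11, 11, 88], dtype=int32), array([ 0.4601, -0.014 ,  0.062 ])) depth [ 0.461 -0.014  0.061] side px [219. 245.]
filter (array([260.52777778, 215.64583333]), array([ 14,  14, 144], dtype=int32), array([0.5597, 0.0237, 0.014 ])) depth [0.562 0.025 0.011] side px [249. 224.]
red 498 [ 0.4346 -0.3071] [0.166 0.138] 87.19202423095703
blue 485 [ 0.5919 -0.3043] [0.137 0.165] 3.2920305728912354
cap 336 [0.56431554 0.30604076 0.11883344] ((0.5647702813148499, 0.3064701557159424), 0.029220419004559517)
deck ((0.5718055367469788, 0.31005072593688965), (0.15365590155124664, 0.1592319756746292), 1.2987275123596191)
```

View pics/crop1.png

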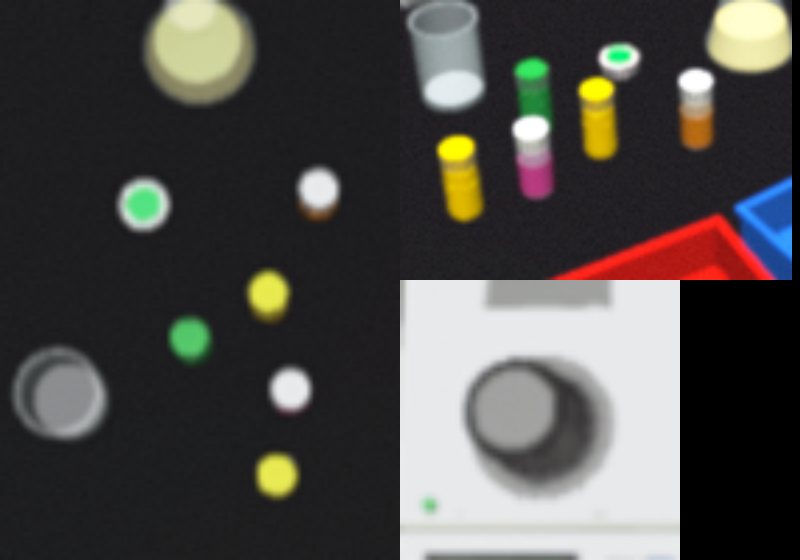

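The crop confirms the choice: pink is the vial at top (297,262), orange is at (305,212), and the filter disc is at (261,216). Next I check the IK, then move the pink vial.

```bash
cat >> h.py <<'E'
from scipy.spatial.transform import Rotation as Ro
def q(deg):
    a=np.deg2rad(deg);x=np.array([np.cos(a),np.sin(a),0]);z=np.array([0,0,-1.])
    o=Ro.from_matrix(np.c_[x,np.cross(z,x),z]).as_quat(); return o[[3,0,1,2]]
def pick(env,p,zg,ph,gap,f):
    env.move_to([p[0],p[1],.16],q(ph)); env.set_gripper(gap)
    env.move_linear([p[0],p[1],zg],vel=.15); env.set_gripper(0,f)
    print("gap",env.get_finger_gap(),"t",env.get_time())
    env.move_linear([p[0],p[1],.16],vel=.25)
    print("lifted gap",env.get_finger_gap(),env.get_wrist_force().round(2))
def place(env,p,zr,ph,gap):
    env.move_to([p[0],p[1],.16],q(ph)); env.move_linear([p[0],p[1],zr],vel=.12)
    env.pause(.1); env.set_gripper(gap); env.move_linear([p[0],p[1],.16],vel=.25); print("t",env.get_time())
E
python3 - <<'E'
from h import *
from rig import env
for ph in(90,-90):
    for p in([.427,-.083,.034],[.405,-.307,.034],[.592,-.304,.02]):
        j=env.ik(p,q(ph)); print(ph,p,None if j is None else np.round(j,2))
for ph in range(-180,180,30):
    j=env.ik([.5645,.3062,.1],q(ph)); print(ph,None if j is None else np.round(j,2))
ph=min((90,-90),key=lambda a:abs(env.ik([.427,-.083,.034],q(a))[5]))
pick(env,[.428,-.0825],.033,ph,.05,25)
place(env,[.402,-.305],.037,ph,.05)
E
```

```text
90 [0.427, -0.083, 0.034] None
90 [0.405, -0.307, 0.034] [-1.44  0.83  2.42  1.7   1.59  1.46]
90 [0.592, -0.304, 0.02] [-0.94  0.86  2.27  2.2   1.56  1.58]
-90 [0.427, -0.083, 0.034] [-0.14  1.07  1.47 -0.17  2.17  1.47]
-90 [0.405, -0.307, 0.034] [-0.42  1.11  1.37 -0.52  2.17  1.26]
-90 [0.592, -0.304, 0.02] [-0.34  1.42  0.73 -0.58  2.48  1.1 ]
-180 [-0.1   0.76  2.    1.48  1.61  1.96]
-150 [-0.02  0.92  1.6   1.12  1.87  2.12]
-120 [0.13 1.1  1.22 0.84 2.19 2.15]
-90 [0.3  1.24 0.92 0.51 2.49 1.99]
-60 [ 0.48  1.3   0.8  -0.08  2.61  1.5 ]
-30 [ 0.66  1.23  0.94 -0.62  2.44  1.07]
0 [ 0.82  1.08  1.26 -0.93  2.13  0.96]
30 [ 0.95  0.9   1.64 -1.21  1.81  1.02]
60 None
90 [0.87 0.64 2.37 4.02 1.49 1.47]
120 [0.38 0.63 2.51 3.   1.57 1.57]
150 [-0.03  0.65  2.34  2.06  1.5   1.71]Traceback (most recent call last):
  File "<stdin>", line 8, in <module>
  File "<stdin>", line 8, in <lambda>
TypeError: 'NoneType' object is not subscriptable
```

The tool's y axis is the approach direction, so my quaternion helper was wrong. The script stopped before any motion. I fix the helper and carry on.

```bash
sed -i 's/z=np.array(\[0,0,-1.\])/y=np.array([0,0,-1.])/; s/np.c_\[x,np.cross(z,x),z\]/np.c_[x,y,np.cross(x,y)]/' h.py
python3 - <<'E'
from h import *
from rig import env
print(env.get_time(),Ro.from_quat(q(73)[[1,2,3,0]]).as_matrix().round(2).tolist(),q(73).round(3))
for ph in(90,-90):
    for p in([.427,-.083,.034],[.402,-.305,.034],[.592,-.304,.02]):
        j=env.ik(p,q(ph)); print(ph,p,None if j is None else np.round(j,2))
for ph in range(-180,180,30):
    j=env.ik([.5645,.3062,.1],q(ph)); print(ph,None if j is None else np.round(j,2))
ph=90
j=env.ik([.427,-.083,.034],q(ph)); assert j is not None and abs(j[3])<.2
pick(env,[.428,-.0825],.033,ph,.05,25)
place(env,[.402,-.305],.037,ph,.05)
E
```

```text
0.1 [[0.29, 0.0, -0.96], [0.96, 0.0, 0.29], [0.0, -1.0, 0.0]] [-0.568  0.568  0.421 -0.421]
90 [0.427, -0.083, 0.034] [-0.25  0.05  2.28 -0.    0.81 -1.82]
90 [0.402, -0.305, 0.034] [-0.7   0.17  2.14 -0.    0.83 -2.27]
90 [0.592, -0.304, 0.02] [-0.51  0.45  1.79 -0.    0.9  -2.08]
-90 [0.427, -0.083, 0.034] [-0.25  0.05  2.28 -0.    0.81  1.32]
-90 [0.402, -0.305, 0.034] [-0.7   0.17  2.14 -0.    0.83  0.87]
-90 [0.592, -0.304, 0.02] [-0.51  0.45  1.79 -0.    0.9   1.06]
-180 None
-150 None
-120 None
-90 [ 0.46  0.32  1.8  -0.    1.02  2.03]
-60 [0.46 0.32 1.8  0.   1.02 1.51]
-30 [ 0.46  0.32  1.8  -0.    1.02  0.98]
0 [ 0.46  0.32  1.8  -0.    1.02  0.46]
30 [ 0.46  0.32  1.8  -0.    1.02 -0.07]
60 [ 0.46  0.32  1.8   0.    1.02 -0.59]
90 [ 0.46  0.32  1.8  -0.    1.02 -1.11]
120 [ 0.46  0.32  1.8  -0.    1.02 -1.64]
150 [ 0.46  0.32  1.8  -0.    1.02 -2.16]
gap 0.024289876354825646 t 4.6
lifted gap 0.024544736627142155 [-0.06 -0.05 -0.45]
t 8.4417
```

```bash
python3 - <<'E'
from h import *
from rig import env
pick(env,[.5645,-.099],.033,90,.05,25)
place(env,[.467,-.305],.037,90,.05)
pick(env,[.560,.0245],.011,90,.06,25)
E
python3 - <<'E'
import sys;sys.path.insert(0,'.')
from rig import env
import cv2,numpy as np
a=env.capture("side")["image"];b=env.capture("top")["image"]
out=np.vstack([cv2.resize(a[140:390,150:430],(560,500))[:, :]]);cv2.imwrite("pics/chk2.png",np.hstack([out,np.vstack([cv2.resize(b[170:300,320:430],(220,260)),np.zeros((240,220,3),np.uint8)])]))
E
```

```text
gap 0.02407653720825704 t 11.025
lifted gap 0.024472253187396025 [-0.21  0.55 -1.78]
t 14.875
gap 0.03221452852484192 t 17.9333
lifted gap 0.032320516263749925 [-0.18  0.7  -0.79]
```

View pics/chk2.png

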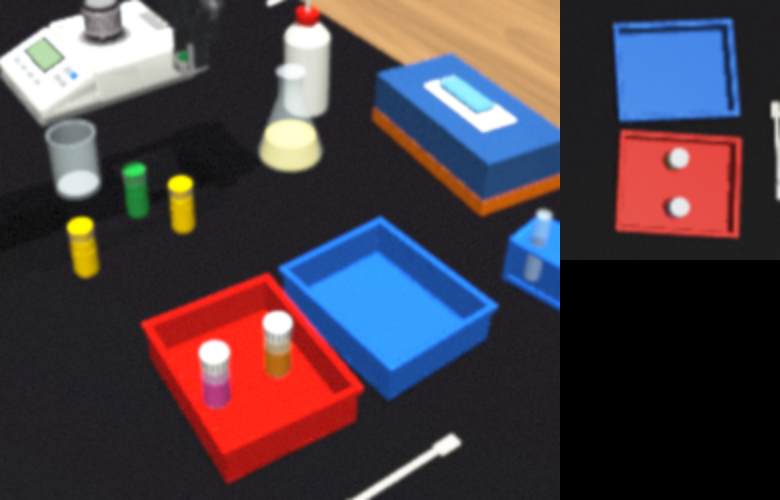

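Both vials stand upright in the red bin, at side-crop (215,375) and (277,345), and the bystanders are unmoved. Next I place the filter and grip the cap gently, watching lateral forces.

Run:
```python
from h import *
from rig import env
place(env,[.592,-.304],.016,90,.06)
x,y=env.get_tcp_pos()[:2]; env.move_linear([x,y,.25],vel=.3)
C=[.5645,.3062]
env.move_to([*C,.25],q(112)); env.set_gripper(.08)
env.move_linear([*C,.13],vel=.2)
print("hit",env.move_linear([*C,.096],vel=.08,guard=8),env.get_tcp_pos().round(4))
f0=env.get_wrist_force();m0=env.get_torque()
env.set_gripper(0,20); env.pause(.2)
print("gap",env.get_finger_gap(),"dF",(env.get_wrist_force()-f0).round(2),"dM",(env.get_torque()-m0).round(2),env.get_time())
b=env.capture("top")["image"];s=env.capture("side")["image"]
cv2.imwrite("pics/chk3.png",np.hstack([cv2.resize(s[110:210,130:270],(560,400)),cv2.resize(b[170:300,320:430],(220,400))]))
```

```text
t 22.5917
hit False [0.5641 0.306  0.0952]
gap 0.055921985728791965 dF [1.04 1.24 3.03] dM [ 0.16  0.02 -0.02] 27.4167
```

View pics/chk3.png

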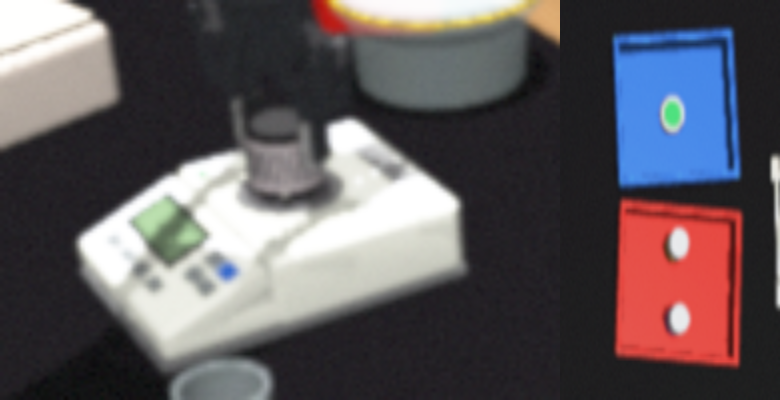

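The filter is in the blue bin, at crop (672,115), and the cap is gripped with only about 1.5 N lateral force. Now I turn clockwise, probing downward softly every 5°.

Run:
```python
from h import *
from rig import env
env.set_gripper(0,40)
j0=env.get_joint_pos(); p0=env.get_tcp_pos(); R0=112
z0=p0[2]; ok=False; f0=env.get_wrist_force()
for k,d in enumerate(range(20,77,5)):
    j=np.array(env.get_joint_pos()) ; j=np.array(j0); j[5]+=np.deg2rad(d); env.goto_joints(j)
    t=env.get_tcp_pos(); m=env.get_torque(); f=env.get_wrist_force()
    h=env.move_linear([p0[0],p0[1],z0-.004],vel=.02,guard=6)
    z=env.get_tcp_pos()[2]
    print(d,h,"dz %.4f"%(z-z0),"F",(env.get_wrist_force()-f0).round(1),"Fbefore",(f-f0).round(1),"Mz %.2f"%m[2],"t",round(env.get_time(),1),"gap %.4f"%env.get_finger_gap())
    if not h and z<z0-.003: ok=True;break
    if np.linalg.norm(f-f0)>25 or env.get_time()>52: break
print(ok)
```

```text
20 True dz -0.0001 F [-2.2 -2.7  1.3] Fbefore [ 0.  -2.3 -1.5] Mz -0.11 t 28.4 gap 0.0555
25 True dz -0.0000 F [-2.3 -2.4  0.2] Fbefore [-0.2 -0.8 -0.8] Mz -0.12 t 28.8 gap 0.0553
30 True dz -0.0000 F [-2.7 -0.8  0.2] Fbefore [-1.  -1.7 -0.7] Mz -0.10 t 29.3 gap 0.0550
35 True dz -0.0001 F [-3.2 -2.3  0.3] Fbefore [-1.9 -2.5 -0. ] Mz -0.06 t 29.7 gap 0.0549
40 True dz -0.0000 F [-2.3 -1.6  0.2] Fbefore [-1.8 -1.8 -0.7] Mz -0.12 t 30.2 gap 0.0548
45 True dz -0.0001 F [-2.6 -1.8  0.6] Fbefore [-1.7 -0.9 -0.1] Mz -0.10 t 30.7 gap 0.0549
50 True dz -0.0011 F [-2.3 -2.4 -0.4] Fbefore [-1.2 -1.7 -3.3] Mz -0.11 t 31.1 gap 0.0553
55 False dz -0.0046 F [-1.1 -1.4 -6.6] Fbefore [-0.2 -1.8 -7.1] Mz 0.00 t 31.7 gap 0.0553
True
```

The cap dropped freely at 55°: it went 4.6 mm down with no resistance. Now I press home in stages.

Run:
```python
from h import *
from rig import env
p=env.get_tcp_pos(); z0=p[2]+.0046; f0=env.get_wrist_force()
for d in(.006,.0075,.009,.010,.011,.012):
    h=env.move_linear([p[0],p[1],z0-d],vel=.02,guard=28)
    F=env.get_wrist_force()-f0
    print(d,h,"dz %.4f"%(env.get_tcp_pos()[2]-z0),F.round(1),env.get_time().__round__(1))
    if h or F[2]>18: break
env.pause(.3);print(env.get_tcp_pos()-[0,0,z0],(env.get_wrist_force()-f0).round(1),env.get_torque().round(2),env.get_finger_gap())
c=env.capture("side");cv2.imwrite("pics/chk4.png",np.hstack([cv2.resize(c["image"][125:195,160:250],(720,560),interpolation=cv2.INTER_CUBIC)]))
```

```text
0.006 False dz -0.0056 [ 0.9 -0.3  2.1] 32.0
0.0075 False dz -0.0069 [-0.5 -0.2  4.9] 32.2
0.009 False dz -0.0085 [-0.3 -0.8  6.6] 32.5
0.01 False dz -0.0094 [-1.3  0.2  6.8] 32.7
0.011 False dz -0.0096 [-1.9 -1.4 10.7] 33.0
0.012 False dz -0.0097 [-3.  -2.6 14.8] 33.2
[ 0.56509493  0.3065671  -0.00967335] [-4.2 -1.9 15.6] [-0.6   0.82 -0.07] 0.05542953444365599
```

View pics/chk4.png

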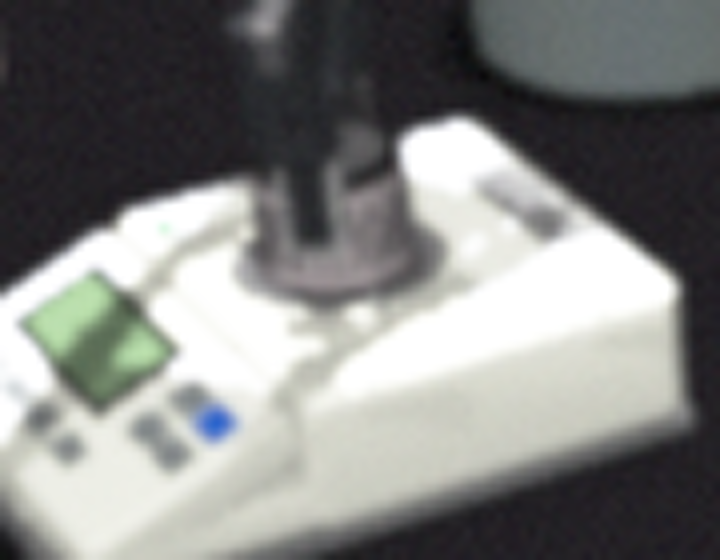

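The force profile fits: the seal starts near −5.6 mm, reaches about 8 N, and there is a hard stop at −9.7 mm with about 15 N held. The picture shows the cap sitting down on the dark seat ring. One numeric check of the bins and bystanders, then I hand in.

Run:
```python
from h import *
from rig import env
import pickle
T0=pickle.load(open("top0.pkl","rb"));c=env.capture("top")
d=cv2.absdiff(c["image"],T0["image"]).max(2)
for n,(u,v,r) in dict(flask=(275,175,16),beaker=(240,264,12),wash=(243,142,15),spatula=(429,245,26),vialA=(0,0,0)).items():
    if r: print(n,"changed px",int((d[v-r:v+r,u-r:u+r]>60).sum()))
print("pink",proj(c,np.array([.402,-.305,.065])).round(),"orange",proj(c,np.array([.467,-.305,.065])).round())
print([c["image"][int(b),int(a)].tolist() for a,b in (proj(c,np.array(X)) for X in([.402,-.305,.065],[.467,-.305,.065],[.592,-.304,.017]))])
print(env.get_wrist_force().round(1),env.get_tcp_pos().round(4),env.get_time())
env.finish_job()
```

```text
flask changed px 0
beaker changed px 0
wash changed px 0
spatula changed px 0
pink [380. 273.] orange [379. 248.]
[[235, 233, 232], [235, 233, 232], [127, 225, 78]]
[-4.1 -2.  14.4] [0.5651 0.3066 0.0871] 33.6167
the job is handed in; nothing more can be done
```

The changeover is done and handed in at about 33.6 s, with the gripper still holding the cap down; the hand-in reported no verdict.

- **Vials and filter:** I set the pink and orange vials upright in the red bin and put the filter in the blue bin. The last top picture shows all three where I left them.
- **Cap:** I turned the collar clockwise with soft downward probes every 5°. It began to give at 50° (about 1 mm) and dropped freely at 55°. I then pressed it against the seal: resistance began about 5.6 mm below the start height, and it came to a hard stop at 9.7 mm. It is held there with about 15 N.
- **Bystanders:** The flask, beaker, wash bottle and spatula show no changed pixels against the first picture.

**Check that differed:** the hard stop came 0.3 mm short of the nominal 10 mm drop, which is within the 1.5 mm tolerance. My first grasp-orientation helper had the tool axis wrong; that script stopped before any motion, and I fixed it.

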